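# Close a frame joint and hold the assembly square in its corner

### The job

A wooden frame joint is being assembled in the fixture: wind the brass wing key clockwise (seen from above), a part turn at a time, until it is fully home at its stop and the stud is drawn tight against the end plate. Then take the red assembly square by its black knob, lay it flat on the fixture's base in the inside corner, and press it in until both of its outer faces lie flush and bear on the stud and on the end plate. Finish while still gripping the knob and pressing the square into the corner, and leave the other things on the bench alone.

Things in the scene. Friction and masses are not known exactly. Their poses are not given: they have to be found in the camera images.
- fixture: Gluing fixture fixed to the bench: grey base plate 250 (x) x 170 (y) x 10 mm. Origin: centre of its underside; z up. A wooden end plate stands along its +x edge, a wooden stud along its -y edge, both 30 mm high (tops 40 mm above the bench). The key's blue gear housing, 56 x 50 mm, top 45 mm above the bench, is centred at (-94, -60) mm.
- corner (a point): The inside corner, on the base's top face (10 mm above the bench), at (89, -49, 10) mm in the fixture's frame and with its axes: the end plate's inner face is the plane x = 0 here (wood on the +x side), the stud's the plane y = 0 (wood on the -y side). When the square is fully in the corner its origin is at (-36, +36, 0) mm here and its axes are parallel to these.
- end_plate: Dark wooden bar 36 x 170 x 30 mm, fixed along the fixture's +x edge. Origin: centre of its underside; its face towards the corner is at x = -18 mm.
- stud: Lighter wooden bar 125 (x) x 36 (y) x 30 mm along the fixture's -y edge. Origin: underside, centre of the end that faces the end plate; the bar runs from there to -x and its face towards the corner is at y = +18 mm. The key draws it endwise in +x (4 mm per rad of key); 12 mm of gap is closed when the key is home. It cannot move sideways.
- key_grip (a point): Centre of the brass wing of the key, on its vertical axis at (-94, -60) mm in the fixture frame, where to grip it: 72 mm above the bench. The wing is an upright flat bar 44 mm long, 8 mm thick, from 56 to 86 mm above the bench. Its x axis runs along the wing's length and turns with it. It has nothing but the housing, top 45 mm, below it.
- key (a joint): Turn of the key, rad, clockwise seen from above positive: 0 fully slack (wing parallel to the fixture's x axis), 3.0 at the hard stop = fully home. Starts between 0 and 0.6. It stays where it is let go; turning takes about 0.16 Nm at first and 0.24 Nm at the end, as its spring winds up.
- square: Red assembly square, an 18 mm thick L lying flat, 0.17 to 0.35 kg. Legs 100 mm long outside, 24 mm wide; outer corner notched 12 mm. Origin: on the knob's axis, at the underside; z up. Outer faces: x = +36 mm (of the leg along y, y = -24 to +64 mm) and y = -36 mm (of the leg along x, x = +24 to -64 mm). It can turn about its knob in the grip when pushed.
- knob (a point): Grip point of the square's round upright black knob, on its axis, 44 mm above the square's underside. The knob is 24 mm in diameter and reaches from 24 to 56 mm above the underside; it stands on the red web inside the L (legs' tops at 18 mm). The square's polished faces slide easily on wood and base (friction about 0.2).
- tape_masking: Roll of masking tape, 106 mm across, 25 mm high, lying on the right; not to be moved. Origin: underside centre.
- cutters_red: Red-handled cutters, 168 mm long, lying at the front right; not to be moved. Origin: underside centre.
- flange_brass: Brass flange, 58 mm across, 28 mm high, standing far in the middle; not to be moved. Origin: underside centre.
- battery_9v: Block battery, 27 x 48 x 17 mm, lying near the front middle; not to be moved. Origin: underside centre.

How it is judged:
On the way, in this order (a step that is already met when the one before it is completed fails the run):
1. the key is wound fully home and the joint is closed (value of joint key above 2.85 rad), for 0.2 s.
2. the gripped square lies in the corner and presses on both faces (x of square in the frame of fixture between 0.0505 and 0.0555 m and y of square in the frame of fixture between -0.0155 and -0.0105 m and z of square in the frame of fixture between 0.006 and 0.0125 m and angle between the x axis of square and the x axis of fixture, either way round below 0.025 rad and angle between square's own z axis and vertical below 0.03 rad and contact force between square and stud above 1.5 N and contact force between square and end_plate above 1.5 N and contact force between the fingers and square above 3 N), for 0.2 s.
At the end, for the whole second after the job is handed in: The key is within 0.15 rad of its stop; the square lies flat (0.03 rad) on the fixture's base, within 2.5 mm of fully in the corner and 0.025 rad of square; it presses on the stud and on the end plate with more than 1.5 N each and is still held by the fingers with more than 3 N (all of step 2 and value of joint key above 2.85 rad); the arm keeps its last pose, push and grip.
It fails at once if the roll of masking tape is shifted more than 2 cm (distance of tape_masking from where it was at the start of the episode above 0.02 m).
It fails at once if the red cutters is shifted more than 2 cm (distance of cutters_red from where it was at the start of the episode above 0.02 m).
It fails at once if the brass flange is shifted more than 2 cm (distance of flange_brass from where it was at the start of the episode above 0.02 m).
It fails at once if the battery is shifted more than 2 cm (distance of battery_9v from where it was at the start of the episode above 0.02 m).
It also fails if it takes over 72 s, if anything falls off the work surface, if the arm or the gripper's body presses on something with over 40 N, if the wrist force passes 120 N, or if a joint passes its speed limit or range.

### The arm

A 6-joint arm with a two-finger parallel gripper is mounted at the origin on a cart in front of the work surface, level with it; the furniture and walls round the work are solid. World frame = base frame: x ahead of the robot, y to its left, z up, the work surface at z = 0. Lengths are in m, angles in rad, forces in N, time in s.
With the tool pointing down it reaches from about 0.35 to 0.975 m from the base axis. Payload 4.9 kg.
Tool frame: the origin (TCP) lies on the centre line of the jaws, within the pads' length; the fingertips stand manip.tip_reach ahead of it and the grasp point (between the pads) is the TCP (manip.tip_reach is the distance from the TCP to the fingertips, in m); z points along the fingers, y is the line along which they close (so a half turn about z gives the same grasp; the last joint's range is limited). The gripper opens to 85 mm and grips with 20 to 120 N. Pads are 22 mm wide; open, the fingers measure 114 mm over their backs; the gripper's body (76 mm by 85 mm) begins 54 mm behind the grasp point. The pads swing forward as they close: fully open they stand 13 mm farther back than shut.
Start: joints at [-1.223, 0.053, 1.613, -0, 1.476, -0.119], TCP at [0.281, -0.558, 0.222] pointing down, gripper open.
Joint ranges: [-3.01, 3.01], [-1.01, 2.22], [0.06, 2.58], [-1.02, 4.17], [0.09, 2.62], [-3.14, 3.14]. Speed limits (rad/s): [2.57, 2.57, 3.14, 3.14, 3.14, 3.14].

### API

Orientations are given as a unit quaternion [w, x, y, z].
In Python, from plant import manip gives the robot as it stands. The module is installed in compiled form; this text tells all that it offers.
- The arm moves only by the tool move_arm, never from a script. Its argument "rows" is a list of rows, each a list of 7 numbers: the shift along the tool's x, y, z in cm, then the turn, a rotation vector about the tool's x, y, z in degrees, then the opening, from -1 (shut) to 1 (fully open). In form: [[tx, ty, tz, ax, ay, az, jaw], ...]. A call has 1 to 20 rows; each row shifts and turns the commanded pose from where the row before left it, along the tool's axes as they then stand; what a row does not reach is not made up. A row lasts 1/12 s, in which the tool goes at most 41.7 mm and 7.16 degrees, less where a joint would pass 70% of its speed; a pose out of reach is approached as far as the arm can. A call is refused whole if a number of a shift passes 4.17 or a number of a turn 7.16, either way. A call with a gripper value outside its range is refused whole. The fingers move at their own pace and stop on an object; the grip force is fixed at half the most. Time passes only in rows, so rows that do not move let the fingers close. It gives the time, the measured TCP pose, the force, the opening and the grip force at its end, in the units of the state.
- manip.state(): the state, without advancing time (a new reading comes with each control period).
- manip.grab_frame(name): name is "scene" or "top" or "wrist"; returns a dict with "img" (420x560x3 uint8, blue, green, red), "mtx" (3x3 intrinsics, pixels), "k1" (the pictures are not rectified: a ray, as slopes to the right and down, at radius r is drawn at 1 + k1 r^2 times it, then the intrinsics apply), "R" (3x3) and "t" (3): a world point X has camera coordinates R X + t. Camera axes: x right, y down, z forward; pixel columns grow to the right and rows downward; lengths in m; the calibration is good to about 2 mm. A picture is of the moment at which its call begins. There is no depth.
- manip.job_done(): hands the job in; it is judged then, once.
The state is a dict: "time": time; "joint_pos": joint angles; "joint_vel": joint speeds; "joint_efforts": joint torques, N m; "tool_pos": TCP position; "tool_rot": TCP orientation; "contact_force": force on the tool from outside, world axes, zero at the start; "ft_torque": the same for the moment, N m; "gripper_width": opening from 0.0 (shut) to 1.0 (fully open); "grasp_force": force on a finger pad.
Only numpy, scipy, OpenCV 4.12 (cv2) and the standard library are available. Lean on these libraries where they do the work, as an engineer would, in place of code of your own. Each camera call takes 0.05 s, during which the arm holds its last target. There are 200 camera calls.

## Working session

There is one attempt and no reset: what is moved stays moved. The work goes in short steps, Python scripts to look and compute and a tool call to move; the robot and the scene stay as the last step left them, time stands still between calls to the robot, and variables do not carry over. Pictures are saved under pics/ and viewed, at most 10 in all, crops included, and the job is handed in when it is done.

Besides the shell and the picture viewer there is one more tool, called after "Request:" in YAML: its name, and indented under it one key for each argument. move_arm: Moves the arm, as the interface text tells. Its arguments: {"type":"object","properties":{"rows":{"type":"array","items":{"type":"array","items":{"type":"number"}}}},"required":["rows"]}

```bash
mkdir -p pics; cat > h.py <<'E'
import numpy as np,cv2,pickle
from plant import manip
def grab(n,f):
    d=manip.grab_frame(n); cv2.imwrite(f'pics/{f}.png',d['img']); pickle.dump(d,open(f'{f}.pkl','wb')); return d
def load(f): return pickle.load(open(f'{f}.pkl','rb'))
def ray(d,uv):
    K=d['mtx'];u=np.array([(uv[0]-K[0,2])/K[0,0],(uv[1]-K[1,2])/K[1,1]])
    p=u.copy()
    for _ in range(30): p=u/(1+d['k1']*(p@p))
    R=np.array(d['R']);t=np.array(d['t']).ravel()
    v=R.T@np.array([p[0],p[1],1]); return -R.T@t, v/np.linalg.norm(v)
def plane(d,uv,z):
    c,v=ray(d,uv); return c+v*(z-c[2])/v[2]
def tri(obs):
    A=np.zeros((3,3));b=np.zeros(3)
    for d,uv in obs:
        c,v=ray(d,uv);P=np.eye(3)-np.outer(v,v);A+=P;b+=P@c
    x=np.linalg.solve(A,b)
    return x,[round(float(np.linalg.norm((np.eye(3)-np.outer(ray(d,uv)[1],ray(d,uv)[1]))@(x-ray(d,uv)[0])))*1000,1) for d,uv in obs]
def proj(d,X):
    p=np.array(d['R'])@np.array(X)+np.array(d['t']).ravel();s=p[:2]/p[2];s=s*(1+d['k1']*(s@s))
    K=d['mtx'];return [K[0,0]*s[0]+K[0,2],K[1,1]*s[1]+K[1,2]]
E
python3 - <<'E'
from h import *
np.set_printoptions(precision=4,suppress=True)
for n in ['scene','top']:
    d=grab(n,n+'0'); print(n,d['mtx'].tolist(),d['k1'],-np.array(d['R']).T@np.array(d['t']).ravel())
    cv2.imwrite(f'pics/{n}0b.png',cv2.resize(d['img'],(800,600),interpolation=cv2.INTER_CUBIC))
print(manip.state(),manip.tip_reach)
E
```

```text
scene [[468.7976868289892, 0.0, 285.2183768700202], [0.0, 468.7976868289892, 208.3832469675065], [0.0, 0.0, 1.0]] 0.027424149744528913 [-0.3599  0.4008  0.8   ]
top [[409.62674696527785, 0.0, 278.68620499839216], [0.0, 409.62674696527785, 206.28562711356557], [0.0, 0.0, 1.0]] -0.03107593188667582 [ 0.2628 -0.0491  1.268 ]
{'time': 0.1, 'joint_pos': array([-1.223 ,  0.0533,  1.6142,  0.    ,  1.476 , -0.119 ]), 'joint_vel': array([ 0.0004, -0.004 , -0.003 ,  0.0004, -0.0011,  0.0008]), 'joint_efforts': array([ -0.    , -39.4905, -37.1363,  -0.0002,   0.0039,  -0.    ]), 'tool_pos': array([ 0.2811, -0.5576,  0.2213]), 'tool_rot': array([-0.0009,  0.9729,  0.2313, -0.0001]), 'contact_force': array([ 0.088 ,  0.3876, -0.4023]), 'ft_torque': array([ 0.0146,  0.0332, -0.0141]), 'grasp_force': 0.0, 'gripper_width': 1.0006550676209904} 0.019
```

View pics/scene0b.png

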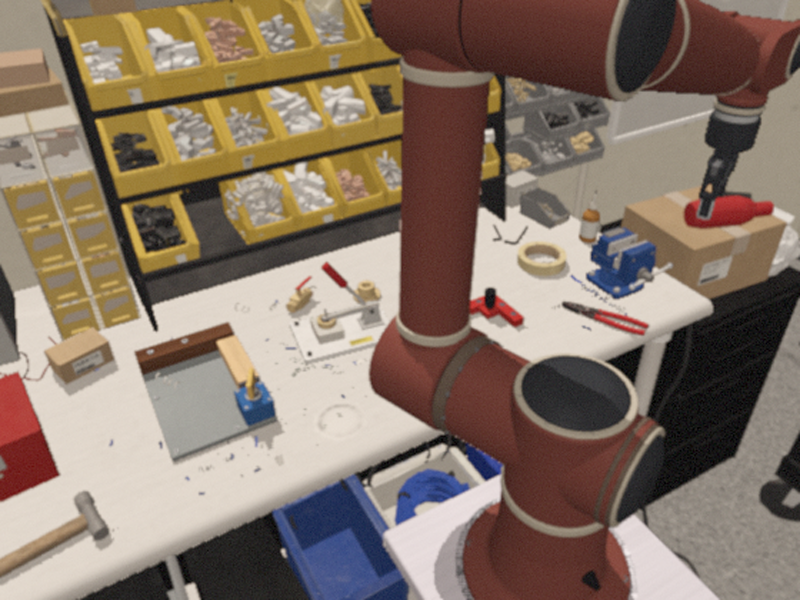

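View pics/top0b.png

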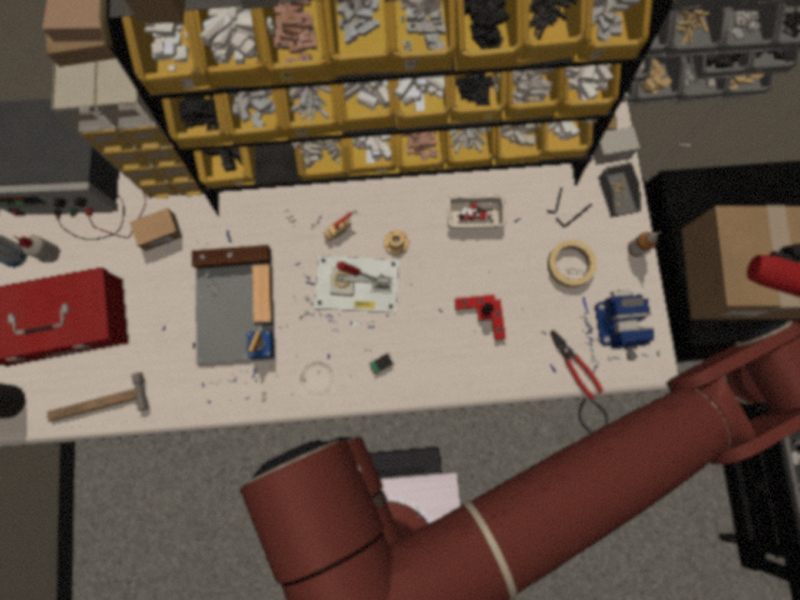

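The top view shows the fixture at about (235,305), with the key at (257,340) and the square at (487,312). The scene view shows the fixture at (205,390), the key at (252,385) and the knob at (490,295). Next I'll enlarge those areas.

```bash
python3 - <<'E'
from h import *
def crop(f,x,y,w,h,s):
    return cv2.resize(load(f)['img'][y:y+h,x:x+w],(w*s,h*s),interpolation=cv2.INTER_CUBIC)
a=crop('top0',130,168,66,100,6); b=crop('scene0',90,220,110,100,4); 
b=cv2.copyMakeBorder(b,0,200,0,0,cv2.BORDER_CONSTANT)[:600,:400]
# top crop left 396 wide; scene crop x 90..190
b=crop('scene0',90,222,100,100,4)
c=np.zeros((600,800,3),np.uint8); c[:600,:396]=a; c[:400,400:]=b
c[400:,400:600]=crop('top0',312,198,50,50,4); c[400:,600:]=crop('scene0',325,192,50,50,4)
cv2.imwrite('pics/c1.png',c)
E
```

```text
(no output)
```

View pics/c1.png

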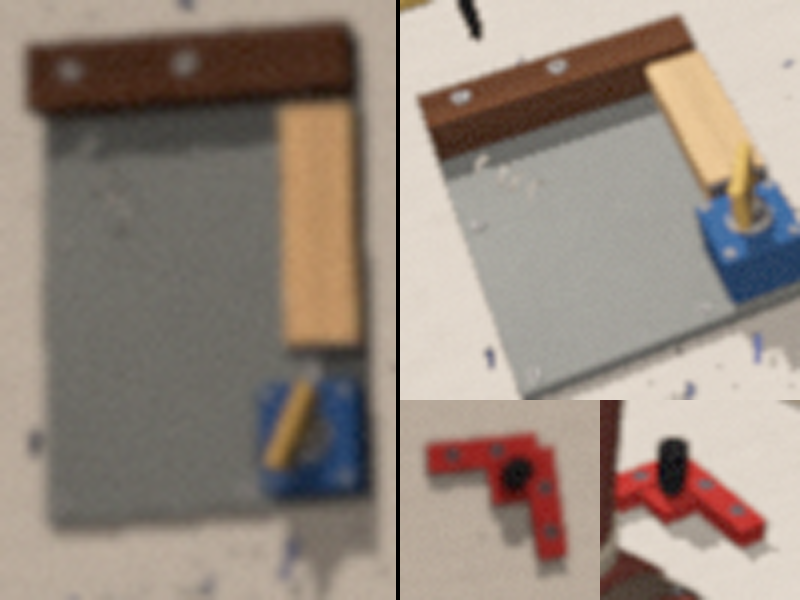

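The crop shows the end plate's top corners at (27,47) and (348,27) in the top view. The wing runs from (308,383) to (275,465). In the small crops the knob is at (516,470) in the top view and (673,445) in the scene view. Next I'll fit these points.

```bash
cat > fit.py <<'E'
from h import *
from scipy.optimize import least_squares
np.set_printoptions(precision=4,suppress=True)
T=load('top0');S=load('scene0')
tp=lambda x,y:((x+.5)/6-.5+130,(y+.5)/6-.5+168)
sp=lambda x,y:((x-400+.5)/4-.5+90,(y+.5)/4-.5+222)
t2=lambda x,y:((x-400+.5)/4-.5+312,(y-400+.5)/4-.5+198)
s2=lambda x,y:((x-600+.5)/4-.5+325,(y-400+.5)/4-.5+192)
obs=[((-125,85,10),T,tp(52,522)),((-125,85,10),S,sp(525,390)),((125,85,40),T,tp(27,47)),((125,85,40),S,sp(420,97)),
((125,-85,40),T,tp(348,27)),((125,-85,40),S,sp(683,17)),((89,85,10),S,sp(442,157)),((-66,-35,45),T,tp(262,383)),((-66,-35,45),S,sp(698,208)),((-122,-35,45),S,sp(735,265))]
def W(p,q): 
    c,s=np.cos(p[2]),np.sin(p[2]);return [p[0]+c*q[0]-s*q[1],p[1]+s*q[0]+c*q[1],q[2]]
def f(p): return np.concatenate([np.array(proj(d,W(p,np.array(q)/1000)))-uv for q,d,uv in obs])
E
python3 - <<'E'
from fit import *
for i in range(0,10):
    q,d,uv=obs[i];print(q,plane(d,uv,q[2]/1000))
for nm,sel in (('all',range(10)),('top',[0,2,4,7])):
    r=least_squares(lambda p:f(p).reshape(-1,2)[list(sel)].ravel(),[.45,.25,0]); print(nm,r.x,r.fun.reshape(-1,2))
p=least_squares(f,[.45,.25,0],loss='soft_l1').x
print('fit',p,'key',W(p,(-.094,-.06,.072)),'corner',W(p,(.089,-.049,.01)))
print('tri plate corners',tri([(T,tp(27,47)),(S,sp(420,97))]),tri([(T,tp(348,27)),(S,sp(683,17))]))
a,b=plane(T,tp(306,380),.086),plane(T,tp(278,466),.08); print('wing',a,b,np.degrees(np.arctan2(*(a-b)[1::-1])))
print('knob tri',tri([(T,t2(515,468)),(S,s2(673,445))]))
print('sq end-left',plane(T,t2(427,445),.018),'corner-ish',plane(T,t2(534,436),.018),plane(T,t2(552,450),.018),'end low',plane(T,t2(565,553),.018),plane(T,t2(540,558),.018))
E
```

```text
(-125, 85, 10) [0.4199 0.3719 0.01  ]
(-125, 85, 10) [0.4236 0.3765 0.01  ]
(125, 85, 40) [0.6652 0.3718 0.04  ]
(125, 85, 40) [0.6676 0.375  0.04  ]
(125, -85, 40) [0.6615 0.2038 0.04  ]
(125, -85, 40) [0.6628 0.2078 0.04  ]
(89, 85, 10) [0.6409 0.3744 0.01  ]
(-66, -35, 45) [0.4767 0.2531 0.045 ]
(-66, -35, 45) [0.4752 0.2575 0.045 ]
(-122, -35, 45) [0.42  0.254 0.045]
all [ 0.5429  0.2899 -0.0077] [[-1.2765  0.5209]
 [ 0.888   1.4244]
 [-0.687  -0.9665]
 [ 0.3384 -0.3678]
 [-0.1237 -1.7472]
 [ 0.8928 -1.3525]
 [ 0.7829  1.9134]
 [-0.7612  0.0861]
 [ 0.6523 -0.7054]
 [-0.8899  0.0986]]
top [ 0.5412  0.2877 -0.0056] [[-0.4706  1.0759]
 [-0.0685 -0.4344]
 [ 0.5104 -1.3264]
 [ 0.028   0.563 ]]
fit [ 0.5429  0.2901 -0.0062] key [np.float64(0.44857519483875924), np.float64(0.23067081511865384), 0.072] corner [np.float64(0.631639908989046), np.float64(0.2405354201829145), 0.01]
tri plate corners (array([0.666 , 0.3735, 0.0401]), [1.7, 1.7]) (array([0.6629, 0.2059, 0.0387]), [2.0, 2.0])
wing [0.4692 0.2215 0.086 ] [0.4292 0.238  0.08  ] -22.367606423651686
knob tri (array([ 0.4832, -0.2539,  0.0562]), [0.0, 0.0])
sq end-left [ 0.5141 -0.1941  0.018 ] corner-ish [ 0.5141 -0.2781  0.018 ] [ 0.5019 -0.2908  0.018 ] end low [ 0.4206 -0.291   0.018 ] [ 0.4184 -0.2713  0.018 ]
```

```bash
cat > plan.py <<'E'
from h import *
from scipy.spatial.transform import Rotation as Ro
def pose():
    s=manip.state();q=s['tool_rot'];R=Ro.from_quat([q[1],q[2],q[3],q[0]]).as_matrix()
    return np.array(s['tool_pos']),np.degrees(np.arctan2(R[1,0],R[0,0])),R
def plan(p,yaw,p1,yaw1,n,jaw,dec=1):
    "rows; tool down; shift in old frame then turn. yaw1-yaw taken literally"
    p=np.array(p,float);rows=[];y0=yaw;P0=p.copy()
    for i in range(1,n+1):
        tgt=P0+(np.array(p1)-P0)*i/n; a=np.radians(yaw)
        X=np.array([np.cos(a),np.sin(a),0]);Y=np.array([np.sin(a),-np.cos(a),0])
        d=(tgt-p)*100; t=[round(d@X,dec),round(d@Y,dec),round(-d[2],dec)]
        p=p+(t[0]*X+t[1]*Y-t[2]*np.array([0,0,1]))/100
        az=round(-((y0+(yaw1-y0)*i/n)-yaw),1); yaw-=az
        rows.append([float(v)+0. for v in t]+[0,0,az+0.,jaw])
    return rows,p,yaw
def show(r): print('['+','.join('['+','.join(f'{v:g}' for v in x)+']' for x in r)+']')
E
python3 - <<'E'
from plan import *
p,y,R=pose();print(p,y,R)
r,p,y=plan(p,y,[.30,-.48,.26],y,2,1);show(r)
r,p,y=plan(p,y,[.449,.230,.19],157.6,20,1);show(r);print(p,y)
E
```

```text
[ 0.2810624  -0.55757913  0.22126607] 26.744646265228614 [[ 8.93020971e-01  4.50014608e-01 -6.30582754e-04]
 [ 4.50014986e-01 -8.93019218e-01  1.78555420e-03]
 [ 2.40402955e-04 -1.87830903e-03 -9.99998207e-01]]
[[2.6,-3,-1.9,0,0,0,1],[2.6,-3.1,-2,0,0,0,1]]
[[2.3,-2.8,0.4,0,0,-6.5,1],[2.5,-2.6,0.3,0,0,-6.6,1],[2.9,-2.2,0.4,0,0,-6.5,1],[3.1,-2,0.3,0,0,-6.6,1],[3.2,-1.5,0.4,0,0,-6.5,1],[3.5,-1.2,0.3,0,0,-6.6,1],[3.5,-0.7,0.4,0,0,-6.5,1],[3.6,-0.4,0.3,0,0,-6.5,1],[3.6,0.1,0.4,0,0,-6.6,1],[3.6,0.5,0.3,0,0,-6.5,1],[3.6,0.8,0.4,0,0,-6.6,1],[3.4,1.3,0.3,0,0,-6.5,1],[3.2,1.7,0.4,0,0,-6.6,1],[3,2,0.3,0,0,-6.5,1],[2.8,2.3,0.4,0,0,-6.5,1],[2.5,2.7,0.3,0,0,-6.6,1],[2.1,2.9,0.4,0,0,-6.5,1],[1.9,3.1,0.3,0,0,-6.6,1],[1.4,3.3,0.4,0,0,-6.5,1],[1.1,3.5,0.3,0,0,-6.6,1]]
[0.44894719 0.23029134 0.19026607] 157.64464626522857
```

Request:
move_arm:
  rows:
    - [1.8, -2.0, -1.3, 0, 0, 0, 1]
    - [1.7, -2.0, -1.3, 0, 0, 0, 1]
    - [1.7, -2.1, -1.3, 0, 0, 0, 1]

```text
time: 0.35
tool_pos: [0.3, -0.4791, 0.2605]
tool_rot: [-0.001, 0.973, 0.231, -0.0]
contact_force: [1.1, 0.3, -0.3]
gripper_width: 1.004
grasp_force: 0.0
```

Request:
move_arm:
  rows:
    - [2.3, -2.8, 0.4, 0, 0, -6.5, 1]
    - [2.5, -2.6, 0.3, 0, 0, -6.6, 1]
    - [2.9, -2.2, 0.4, 0, 0, -6.5, 1]
    - [3.1, -2, 0.3, 0, 0, -6.6, 1]
    - [3.2, -1.5, 0.4, 0, 0, -6.5, 1]
    - [3.5, -1.2, 0.3, 0, 0, -6.6, 1]
    - [3.5, -0.7, 0.4, 0, 0, -6.5, 1]
    - [3.6, -0.4, 0.3, 0, 0, -6.5, 1]
    - [3.6, 0.1, 0.4, 0, 0, -6.6, 1]
    - [3.6, 0.5, 0.3, 0, 0, -6.5, 1]
    - [3.6, 0.8, 0.4, 0, 0, -6.6, 1]
    - [3.4, 1.3, 0.3, 0, 0, -6.5, 1]
    - [3.2, 1.7, 0.4, 0, 0, -6.6, 1]
    - [3, 2, 0.3, 0, 0, -6.5, 1]
    - [2.8, 2.3, 0.4, 0, 0, -6.5, 1]
    - [2.5, 2.7, 0.3, 0, 0, -6.6, 1]
    - [2.1, 2.9, 0.4, 0, 0, -6.5, 1]
    - [1.9, 3.1, 0.3, 0, 0, -6.6, 1]
    - [1.4, 3.3, 0.4, 0, 0, -6.5, 1]
    - [1.1, 3.5, 0.3, 0, 0, -6.6, 1]

```text
time: 2.02
tool_pos: [0.4487, 0.2316, 0.1906]
tool_rot: [-0.0, 0.191, 0.982, -0.0]
contact_force: [1.2, -0.3, 0.1]
gripper_width: 0.999
grasp_force: 0.0
```

Request:
move_arm:
  rows:
    - [0, 0, 0, 0, 0, 0, 1]
    - [0, 0, 0, 0, 0, 0, 1]
    - [0, 0, 0, 0, 0, 0, 1]

```text
time: 2.27
tool_pos: [0.4487, 0.2295, 0.1909]
tool_rot: [-0.0, 0.194, 0.981, -0.001]
contact_force: [-0.9, 0.6, -0.2]
gripper_width: 1.002
grasp_force: 0.0
```

```bash
python3 - <<'E'
from plan import *
np.set_printoptions(precision=4,suppress=True)
d=grab('wrist','w1');print(pose()[:2],manip.state()['joint_pos'],manip.state()['time'],-np.array(d['R']).T@np.array(d['t']).ravel())
cv2.imwrite('pics/w1b.png',cv2.resize(d['img'],(800,600),interpolation=cv2.INTER_CUBIC))
for z in(.056,.072,.086):print(np.array(proj(d,[.449,.2303,z]))*800/560)
E
```

```text
(array([0.4489, 0.229 , 0.1912]), np.float64(157.57596488151603)) [ 0.3242 -0.2212  1.9228 -0.0004  1.4406 -0.8552] 2.3167 [0.3717 0.2614 0.3433]
[392.665  286.7323]
[392.7154 293.396 ]
[392.7641 299.8387]
```

View pics/w1b.png

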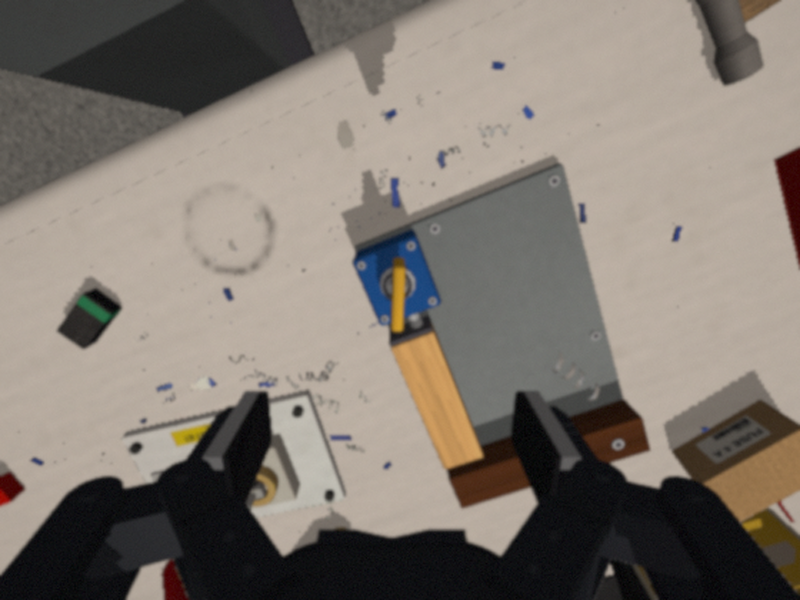

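The wrist view shows the wing from (399,258) to (398,332), parallel to the image's vertical. The base corner is at (560,160), the housing corners at (414,230), (440,300) and (355,260), and the end plate corners at (648,446) and (448,470). I'll refine the fit with these.

```bash
cat >> fit.py <<'E'
w1=load('w1'); wp=lambda x,y:((x+.5)*.7-.5,(y+.5)*.7-.5)
obs2=[((-125,85,10),w1,wp(561,160)),((-122,-35,45),w1,wp(414,230)),((-66,-35,45),w1,wp(440,299)),((-122,-85,45),w1,wp(355,260)),((125,85,40),w1,wp(648,447)),((89,-85,40),w1,wp(448,470)),((125,-85,40),w1,wp(462,506))]
E
python3 - <<'E'
from fit import *
from plan import *
def g(p,o): return np.concatenate([np.array(proj(d,W(p,np.array(q)/1000)))-uv for q,d,uv in o])
for o in (obs2,obs+obs2):
    r=least_squares(g,[.54,.29,0],args=(o,),loss='soft_l1');p=r.x;print(p,'key',np.array(W(p,(-.094,-.06,.072))),'corner',np.array(W(p,(.089,-.049,.01))))
    print(g(p,o).reshape(-1,2).round(1).tolist())
a,b=plane(w1,wp(399,258),.086),plane(w1,wp(398,332),.086);print(a,b,(a+b)/2,np.degrees(np.arctan2(*(b-a)[1::-1])))
print('wing z',tri([(T,tp(291,424)),(w1,wp(398.5,296))]))
E
```

```text
[ 0.5418  0.2928 -0.0046] key [0.4475 0.2333 0.072 ] corner [0.6306 0.2434 0.01  ]
[[0.4, -1.3], [0.0, 0.4], [0.9, 1.4], [-4.4, -2.1], [1.9, -0.1], [-0.4, 4.1], [-0.7, 0.2]]
[ 0.542   0.292  -0.0072] key [0.4475 0.2327 0.072 ] corner [0.6306 0.2424 0.01  ]
[[-1.9, 0.9], [0.0, 2.1], [-1.4, -0.6], [-0.5, 0.2], [-0.8, -1.4], [0.2, -0.9], [-0.0, 2.5], [-1.4, 0.5], [-0.1, -0.1], [-1.6, 0.7], [0.1, -0.8], [-0.4, 0.7], [0.4, 1.7], [-4.8, -1.9], [1.0, 0.5], [-1.2, 4.4], [-1.6, 0.5]]
[0.4252 0.2441 0.086 ] [0.4706 0.225  0.086 ] [0.4479 0.2345 0.086 ] -22.81126949026698
wing z (array([0.451 , 0.233 , 0.0728]), [0.7, 0.7])
```

```bash
python3 - <<'E'
from plan import *
p,y,R=pose();print(p,y)
r,p,y=plan(p,y,[.448,.233,.11],157.2,4,1);show(r)
r,p,y=plan(p,y,[.448,.233,.072],157.2,2,1);show(r);print(p)
E
```

```text
[0.4489202  0.22903201 0.19117849] 157.57596488151603
[[0.1,0.1,2,0,0,0.1,1],[0,0.1,2.1,0,0,0.1,1],[0.1,0,2,0,0,0.1,1],[0,0.1,2,0,0,0.1,1]]
[[0,0,1.9,0,0,0,1],[0,0,1.9,0,0,0,1]]
[0.44822358 0.23256864 0.07217849]
```

Request:
move_arm:
  rows:
    - [0.1, 0.1, 2, 0, 0, 0.1, 1]
    - [0.1, 0.1, 2, 0, 0, 0.1, 1]
    - [0.1, 0.1, 2, 0, 0, 0.1, 1]
    - [0, 0, 2, 0, 0, 0.1, 1]
    - [0, 0, 1.9, 0, 0, 0, 1]
    - [0, 0, 1.9, 0, 0, 0, 1]
    - [0, 0, 0, 0, 0, 0, 1]
    - [0, 0, 0, 0, 0, 0, 0]
    - [0, 0, 0, 0, 0, 0, -1]
    - [0, 0, 0, 0, 0, 0, -1]
    - [0, 0, 0, 0, 0, 0, -1]
    - [0, 0, 0, 0, 0, 0, -1]
    - [0, 0, 0, 0, 0, 0, -1]
    - [0, 0, 0, 0, 0, 0, -1]
    - [0, 0, 0, 0, 0, 0, -1]
    - [0, 0, 0, 0, 0, 0, -1]

```text
time: 3.65
tool_pos: [0.448, 0.2341, 0.0742]
tool_rot: [0.0, 0.197, 0.98, 0.001]
contact_force: [-1.0, 0.5, 4.0]
gripper_width: 0.059
grasp_force: 59.0
```

Request:
move_arm:
  rows:
    - [0, 0, 0, 0, 0, 3, -1]
    - [0, 0, 0, 0, 0, 5, -1]
    - [0, 0, 0, 0, 0, 5, -1]
    - [0, 0, 0, 0, 0, 5, -1]
    - [0, 0, 0, 0, 0, 5, -1]
    - [0, 0, 0, 0, 0, 5, -1]
    - [0, 0, 0, 0, 0, 5, -1]
    - [0, 0, 0, 0, 0, 5, -1]
    - [0, 0, 0, 0, 0, 5, -1]
    - [0, 0, 0, 0, 0, 5, -1]
    - [0, 0, 0, 0, 0, 0, -1]
    - [0, 0, 0, 0, 0, 0, -1]

```text
time: 4.65
tool_pos: [0.449, 0.235, 0.0743]
tool_rot: [0.001, 0.579, 0.815, 0.002]
contact_force: [2.7, 4.2, 1.3]
gripper_width: 0.059
grasp_force: 59.0
```

```bash
python3 -c "
from plan import *
s=manip.state();print(pose()[:2],s['ft_torque'],s['contact_force'],s['gripper_width'],s['joint_pos'])"
```

```text
(array([0.44904452, 0.23501347, 0.074307  ]), np.float64(109.26471744929404)) [ 0.75660724 -0.5464548   0.11109028] [2.70636539 4.16563419 1.3149786 ] 0.05880008039876558 [ 3.34320322e-01 -9.34752576e-02  2.01576095e+00  1.69418444e-03
  1.21433331e+00 -2.49575661e-03]
```

Request:
move_arm:
  rows:
    - [0, 0, 0, 0, 0, 3, -1]
    - [0, 0, 0, 0, 0, 5, -1]
    - [0, 0, 0, 0, 0, 5, -1]
    - [0, 0, 0, 0, 0, 5, -1]
    - [0, 0, 0, 0, 0, 5, -1]
    - [0, 0, 0, 0, 0, 5, -1]
    - [0, 0, 0, 0, 0, 5, -1]
    - [0, 0, 0, 0, 0, 5, -1]
    - [0, 0, 0, 0, 0, 5, -1]
    - [0, 0, 0, 0, 0, 5, -1]
    - [0, 0, 0, 0, 0, 5, -1]
    - [0, 0, 0, 0, 0, 5, -1]
    - [0, 0, 0, 0, 0, 5, -1]
    - [0, 0, 0, 0, 0, 5, -1]
    - [0, 0, 0, 0, 0, 5, -1]
    - [0, 0, 0, 0, 0, 5, -1]
    - [0, 0, 0, 0, 0, 5, -1]
    - [0, 0, 0, 0, 0, 5, -1]
    - [0, 0, 0, 0, 0, 5, -1]
    - [0, 0, 0, 0, 0, 0, -1]

```text
time: 6.32
tool_pos: [0.4514, 0.2339, 0.0744]
tool_rot: [0.0, 0.99, 0.14, 0.005]
contact_force: [11.5, 1.1, -4.9]
gripper_width: 0.052
grasp_force: 58.9
```

Request:
move_arm:
  rows:
    - [0, 0, 0, 0, 0, 4, -1]
    - [0, 0, 0, 0, 0, 4, -1]
    - [0, 0, 0, 0, 0, 3, -1]
    - [0, 0, 0, 0, 0, 2, -1]
    - [0, 0, 0, 0, 0, 0, -1]
    - [0, 0, 0, 0, 0, 0, -1]
    - [0, 0, 0, 0, 0, 0, -1]

```text
time: 6.9
tool_pos: [0.4514, 0.2336, 0.0744]
tool_rot: [0.0, 1.0, 0.029, 0.005]
contact_force: [11.4, 0.1, -4.9]
gripper_width: 0.053
grasp_force: 60.0
```

```bash
python3 -c "
from plan import *
s=manip.state();print(pose()[:2],s['ft_torque'],s['contact_force'],s['gripper_width'],s['joint_pos'])"
```

```text
(array([0.45144428, 0.23357608, 0.07441307]), np.float64(3.347815400477173)) [-0.06882359 -1.92435911  0.48397713] [11.42759709  0.07349094 -4.91043743] 0.052910104221810354 [ 0.33285433 -0.09283343  2.01499076 -0.00352075  1.20968696  1.84645084]
```

Request:
move_arm:
  rows:
    - [0, 0, 0, 0, 0, 0, 1]
    - [0, 0, 0, 0, 0, 0, 1]
    - [0, 0, 0, 0, 0, 0, 1]
    - [0, 0, 0, 0, 0, 0, 1]
    - [0, 0, 0, 0, 0, 0, 1]
    - [0, 0, -2, 0, 0, 0, 1]
    - [0, 0, -2, 0, 0, 0, 1]
    - [0, 0, -3, 0, 0, 0, 1]
    - [0, 0, -4, 0, 0, 0, 1]
    - [0, 0, -3, 0, 0, 0, 1]
    - [0, 0, 0, 0, 0, 0, 1]
    - [0, 0, 0, 0, 0, 0, 1]

```text
time: 7.9
tool_pos: [0.4488, 0.2342, 0.2163]
tool_rot: [-0.001, 1.0, 0.028, 0.003]
contact_force: [-0.6, 0.5, -0.7]
gripper_width: 0.999
grasp_force: 0.0
```

```bash
python3 - <<'E'
from plan import *
np.set_printoptions(precision=4,suppress=True)
d=grab('wrist','w2');print(pose()[:2],manip.state()['joint_pos'],manip.state()['time'])
cv2.imwrite('pics/w2b.png',cv2.resize(d['img'],(800,600),interpolation=cv2.INTER_CUBIC))
E
```

```text
(array([0.4476, 0.2338, 0.2139]), np.float64(3.252773936316427)) [ 0.3338 -0.2358  1.8969 -0.0001  1.4793  1.8479] 7.95
```

View pics/w2b.png

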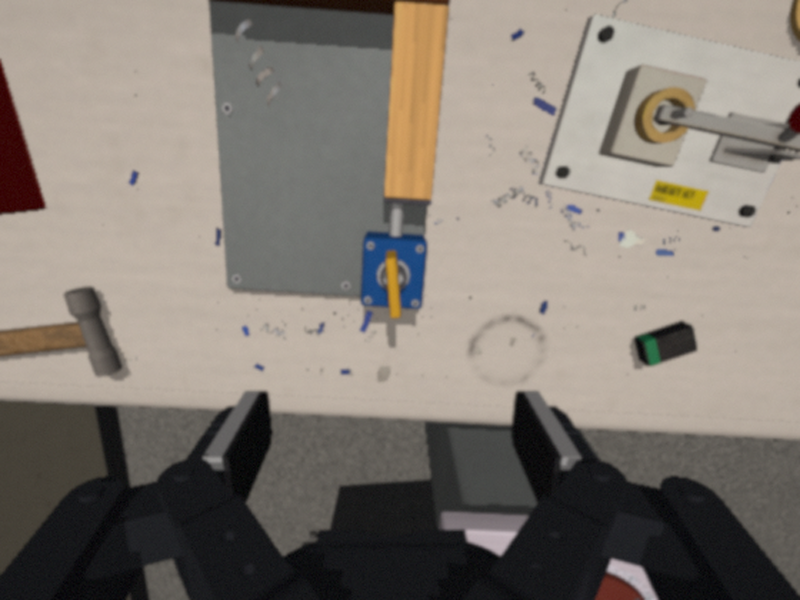

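The wing now runs from (390,252) to (396,316). The stud's end at (420,5) meets the end plate.

```bash
python3 - <<'E'
from plan import *
np.set_printoptions(precision=4,suppress=True)
d=load('w2');wp=lambda x,y:((x+.5)*.7-.5,(y+.5)*.7-.5)
a,b=plane(d,wp(390,252),.086),plane(d,wp(396,317),.086);print(a,b,(a+b)/2,np.degrees(np.arctan2(*(a-b)[1::-1])))
for nm,u,v,h in (('base L edge',(213,45),(228,290),.01),('stud L edge',(397,0),(385,199),.04),('housing L',(364,234),(362,306),.045)):
    u,v=plane(d,wp(*u),h),plane(d,wp(*v),h);print(nm,u,v,np.degrees(np.arctan2(*(u-v)[1::-1])))
E
```

```text
[0.4757 0.2368 0.086 ] [0.4293 0.2299 0.086 ] [0.4525 0.2334 0.086 ] 8.40054837166852
base L edge [0.6071 0.3752 0.01  ] [0.4186 0.377  0.01  ] -0.5489631929063568
stud L edge [0.6336 0.2412 0.04  ] [0.5067 0.2425 0.04  ] -0.5961513317193411
housing L [0.4803 0.2571 0.045 ] [0.4223 0.2566 0.045 ] 0.4598946469331187
```

The wing's yaw gives key ≈ 2.99 rad, so it is home, and the stud end at x ≈ 0.632 touches the end plate. Next is the square.

```bash
python3 - <<'E'
from plan import *
p,y,R=pose()
r,p,y=plan(p,y,[.48,-.254,.20],0,14,1);show(r);print(p)
E
```

```text
[[0,3.5,0.1,0,0,0.2,1],[0.1,3.5,0.1,0,0,0.3,1],[0,3.5,0.1,0,0,0.2,1],[0.1,3.5,0.1,0,0,0.2,1],[0.1,3.5,0.1,0,0,0.3,1],[0.1,3.4,0.1,0,0,0.2,1],[0.1,3.5,0.1,0,0,0.2,1],[0.2,3.5,0.1,0,0,0.3,1],[0.1,3.5,0.1,0,0,0.2,1],[0.2,3.5,0.1,0,0,0.2,1],[0.1,3.5,0.1,0,0,0.3,1],[0.2,3.5,0.1,0,0,0.2,1],[0.2,3.5,0.1,0,0,0.2,1],[0.3,3.4,0.1,0,0,0.3,1]]
[ 0.48044531 -0.25355574  0.19987612]
```

Request:
move_arm:
  rows:
    - [0, 3.5, 0.1, 0, 0, 0.2, 1]
    - [0.1, 3.5, 0.1, 0, 0, 0.3, 1]
    - [0, 3.5, 0.1, 0, 0, 0.2, 1]
    - [0.1, 3.5, 0.1, 0, 0, 0.2, 1]
    - [0.1, 3.5, 0.1, 0, 0, 0.3, 1]
    - [0.1, 3.4, 0.1, 0, 0, 0.2, 1]
    - [0.1, 3.5, 0.1, 0, 0, 0.2, 1]
    - [0.2, 3.5, 0.1, 0, 0, 0.3, 1]
    - [0.1, 3.5, 0.1, 0, 0, 0.2, 1]
    - [0.2, 3.5, 0.1, 0, 0, 0.2, 1]
    - [0.1, 3.5, 0.1, 0, 0, 0.3, 1]
    - [0.2, 3.5, 0.1, 0, 0, 0.2, 1]
    - [0.2, 3.5, 0.1, 0, 0, 0.2, 1]
    - [0.3, 3.4, 0.1, 0, 0, 0.3, 1]
    - [0, 0, 0, 0, 0, 0, 1]
    - [0, 0, 0, 0, 0, 0, 1]
    - [0, 0, 0, 0, 0, 0, 1]

```text
time: 9.37
tool_pos: [0.4794, -0.2528, 0.1973]
tool_rot: [-0.001, 1.0, -0.001, -0.001]
contact_force: [-0.4, 0.4, -0.3]
gripper_width: 0.999
grasp_force: 0.0
```

```bash
python3 - <<'E'
from plan import *
np.set_printoptions(precision=4,suppress=True)
d=grab('wrist','w3');print(pose()[:2],manip.state()['joint_pos'],manip.state()['time'])
for X in ([.48,-.254,.056],[.48,-.254,.018]):print(np.array(proj(d,X))*800/560)
cv2.imwrite('pics/w3b.png',cv2.resize(d['img'],(800,600),interpolation=cv2.INTER_CUBIC))
E
```

```text
(array([ 0.4796, -0.2524,  0.1978]), np.float64(-0.01718016913425015)) [-0.622  -0.128   1.83    0.0003  1.4424  0.9491] 9.4167
[393.2938 283.4331]
[393.1962 270.4304]
```

View pics/w3b.png

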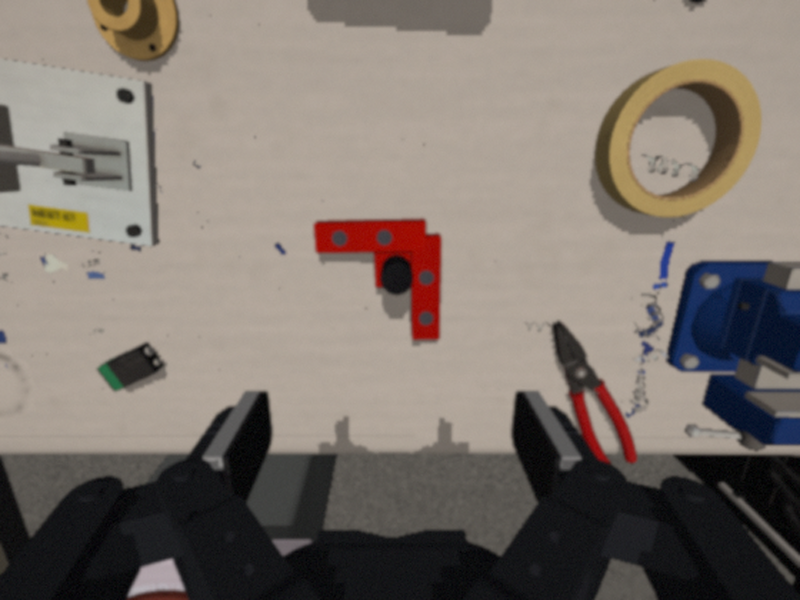

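The knob top is at (398,274). The square's outer edges run (316,222)–(425,220) and (441,236)–(439,340).

```bash
python3 - <<'E'
from plan import *
from fit import T,S,t2,s2
np.set_printoptions(precision=4,suppress=True)
d=load('w3');wp=lambda x,y:((x+.5)*.7-.5,(y+.5)*.7-.5)
print('knob@.056',plane(d,wp(398,274),.056)); print(tri([(T,t2(516,467)),(d,wp(398,274))]))
P=[plane(d,wp(*u),.018) for u in ((315,222),(425,220),(441,236),(439,340))]
print(np.array(P),np.degrees(np.arctan2(P[0][0]-P[1][0],P[1][1]-P[0][1])),np.degrees(np.arctan2(*(P[2]-P[3])[1::-1])))
p,y,R=pose()
r,p,y=plan(p,y,[.4865,-.2565,.047],0,6,1);show(r);print(p)
E
```

```text
knob@.056 [ 0.4871 -0.2572  0.056 ]
(array([ 0.4852, -0.2567,  0.0478]), [0.6, 0.6])
[[ 0.5187 -0.1933  0.018 ]
 [ 0.5202 -0.2784  0.018 ]
 [ 0.5078 -0.2912  0.018 ]
 [ 0.4194 -0.2928  0.018 ]] -179.02415268419523 1.0155225186200607
[[0.1,0.1,2.5,0,0,0,1],[0.1,0,2.5,0,0,0,1],[0.1,0.1,2.5,0,0,0,1],[0.2,0.1,2.6,0,0,0,1],[0.1,0,2.5,0,0,0,1],[0.1,0.1,2.5,0,0,0,1]]
[ 0.4866 -0.2564  0.0468]
```

Request:
move_arm:
  rows:
    - [0.1, 0.1, 2.5, 0, 0, 0, 1]
    - [0.1, 0.1, 2.5, 0, 0, 0, 1]
    - [0.1, 0.1, 2.5, 0, 0, 0, 1]
    - [0.1, 0.1, 2.6, 0, 0, 0, 1]
    - [0.1, 0, 2.5, 0, 0, 0, 1]
    - [0.1, 0, 2.5, 0, 0, 0, 1]
    - [0, 0, 0, 0, 0, 0, 1]
    - [0, 0, 0, 0, 0, 0, 0]
    - [0, 0, 0, 0, 0, 0, -1]
    - [0, 0, 0, 0, 0, 0, -1]
    - [0, 0, 0, 0, 0, 0, -1]
    - [0, 0, 0, 0, 0, 0, -1]
    - [0, 0, 0, 0, 0, 0, -1]
    - [0, 0, 0, 0, 0, 0, -1]

```text
time: 10.58
tool_pos: [0.4865, -0.2579, 0.049]
tool_rot: [0.0, 1.0, -0.001, 0.0]
contact_force: [0.5, -0.7, -0.0]
gripper_width: 0.009
grasp_force: 0.0
```

Request:
move_arm:
  rows:
    - [0, 0, -0.5, 0, 0, 0, -1]
    - [0, 0, -1, 0, 0, 0, -1]
    - [0, 0, -2, 0, 0, 0, -1]
    - [0, 0, -2.5, 0, 0, 0, -1]
    - [0, 0, -2.5, 0, 0, 0, -1]
    - [0, 0, -2, 0, 0, 0, -1]
    - [0, 0, -0.5, 0, 0, 0, -1]
    - [0, 0, 0, 0, 0, 0, -1]
    - [0, 0, 0, 0, 0, 0, -1]

```text
time: 11.33
tool_pos: [0.486, -0.2575, 0.1581]
tool_rot: [-0.0, 1.0, -0.001, -0.0]
contact_force: [-0.2, 0.4, -0.7]
gripper_width: -0.003
grasp_force: 0.0
```

```bash
python3 - <<'E'
from plan import *
np.set_printoptions(precision=4,suppress=True)
d=grab('wrist','w4');s=manip.state();print(pose()[:2],s['contact_force'],s['ft_torque'],s['gripper_width'],s['grasp_force'])
cv2.imwrite('pics/w4b.png',d['img'])
p,y,R=pose()
r,p,y=plan(p,y,[.585,.288,.14],-1.4,15,-1);show(r);print(p)
E
```

```text
(array([ 0.4855, -0.2571,  0.157 ]), np.float64(-0.05478792836921457)) [-0.6301 -0.6249 -0.3049] [-0.0147  0.0136  0.0187] -0.00024707257756769157 0.0
[[0.7,-3.6,0.1,0,0,0.1,-1],[0.6,-3.7,0.1,0,0,0.1,-1],[0.7,-3.6,0.1,0,0,0.1,-1],[0.6,-3.6,0.2,0,0,0.1,-1],[0.6,-3.7,0.1,0,0,0,-1],[0.7,-3.6,0.1,0,0,0.1,-1],[0.6,-3.7,0.1,0,0,0.1,-1],[0.6,-3.6,0.1,0,0,0.1,-1],[0.6,-3.6,0.1,0,0,0.1,-1],[0.6,-3.7,0.1,0,0,0.1,-1],[0.6,-3.6,0.1,0,0,0.1,-1],[0.6,-3.7,0.2,0,0,0.1,-1],[0.6,-3.6,0.1,0,0,0.1,-1],[0.6,-3.7,0.1,0,0,0.1,-1],[0.6,-3.6,0.1,0,0,0,-1]]
[0.5851 0.2877 0.14  ]
```

View pics/w4b.png

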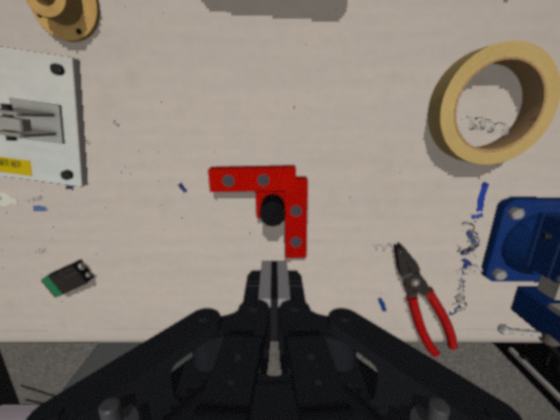

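The jaws shut on nothing. The knob is still upright, at (273,209) in the 560-wide picture. I'll triangulate it again from the wrist pictures.

```bash
python3 - <<'E'
from plan import *
from fit import T,S,t2,s2
np.set_printoptions(precision=4,suppress=True)
d3=load('w3');d=load('w4');wp=lambda x,y:((x+.5)*.7-.5,(y+.5)*.7-.5)
print('knob@.056',plane(d,(272,209),.056),'tri',tri([(d3,wp(398,274)),(d,(272,209))]),tri([(T,t2(516,467)),(d,(272,209))]))
P=[plane(d,u,.018) for u in ((209,169),(294,167),(306.5,179),(307,257))];print(np.array(P))
P=[plane(d3,wp(*u),.018) for u in ((315,222),(425,220),(441,236),(439,340))];print(np.array(P))
g=grab('top','top2');cv2.imwrite('pics/d.png',0*g['img'])
print('tcp in w4',proj(d,pose()[0]),'tip',proj(d,pose()[0]-[0,0,.019]), -d['R'].T@np.ravel(d['t'])-pose()[0], d['R'])
E
```

```text
knob@.056 [ 0.4883 -0.2559  0.056 ] tri (array([ 0.4849, -0.2566,  0.0462]), [0.8, 0.8]) (array([ 0.4855, -0.256 ,  0.0476]), [0.2, 0.2])
[[ 0.5177 -0.1935  0.018 ]
 [ 0.5196 -0.2775  0.018 ]
 [ 0.5075 -0.2903  0.018 ]
 [ 0.4208 -0.2938  0.018 ]]
[[ 0.5187 -0.1933  0.018 ]
 [ 0.5202 -0.2784  0.018 ]
 [ 0.5078 -0.2912  0.018 ]
 [ 0.4194 -0.2928  0.018 ]]
tcp in w4 [np.float64(272.7565822715519), np.float64(266.54189690786677)] tip [np.float64(272.86331687408085), np.float64(252.10017711319915)] [ 0.0848 -0.0008  0.154 ] [[-0.0012 -1.     -0.0002]
 [-0.9457  0.0011  0.3249]
 [-0.3249  0.0006 -0.9457]]
```

Request:
move_arm:
  rows:
    - [0, 0, 0, 0, 0, 0, 1]
    - [0, 0, 0, 0, 0, 0, 1]
    - [0, 0, 0, 0, 0, 0, 1]
    - [0, 0, 0, 0, 0, 0, 1]
    - [0, 0, 0, 0, 0, 0, 1]
    - [0, 0, 2.8, 0, 0, 0, 1]
    - [0, 0, 2.8, 0, 0, 0, 1]
    - [0, 0, 2.8, 0, 0, 0, 1]
    - [0, 0, 2.8, 0, 0, 0, 1]
    - [0, 0, 0, 0, 0, 0, 1]
    - [0, 0, 0, 0, 0, 0, 1]

```text
time: 12.35
tool_pos: [0.485, -0.2568, 0.0449]
tool_rot: [-0.001, 1.0, -0.0, -0.002]
contact_force: [0.5, 0.5, 0.4]
gripper_width: 1.005
grasp_force: 0.0
```

```bash
python3 - <<'E'
from plan import *
np.set_printoptions(precision=4,suppress=True)
d=grab('wrist','w5');print(pose()[:2],d['mtx'][0])
s=grab('scene','s5')
c=np.zeros((600,800,3),np.uint8)
c[:375,:500]=cv2.resize(d['img'],(500,375),interpolation=cv2.INTER_AREA)
c[:225,500:]=cv2.resize(s['img'],(300,225))
u,v=map(int,proj(s['R'] is not None and s,[.485,-.257,.05]))
c[375:,:300]=cv2.resize(s['img'][max(v-45,0):max(v-45,0)+90,u-60:u+60],(300,225),interpolation=cv2.INTER_CUBIC)
c[375:,300:600]=cv2.resize(load('w4')['img'][240:390,180:380],(300,225),interpolation=cv2.INTER_CUBIC)
cv2.imwrite('pics/c5.png',c); print(u,v)
for X in ([.485,-.257,.056],[.485,-.257,.024],pose()[0]):print(np.array(proj(d,X))*500/560)
E
```

```text
(array([ 0.4865, -0.2578,  0.0471]), np.float64(-0.05433186477898916)) [296.7025   0.     273.8333]
343 204
[244.7035 247.2376]
[244.7782 223.9314]
[247.0217 237.5031]
```

View pics/c5.png

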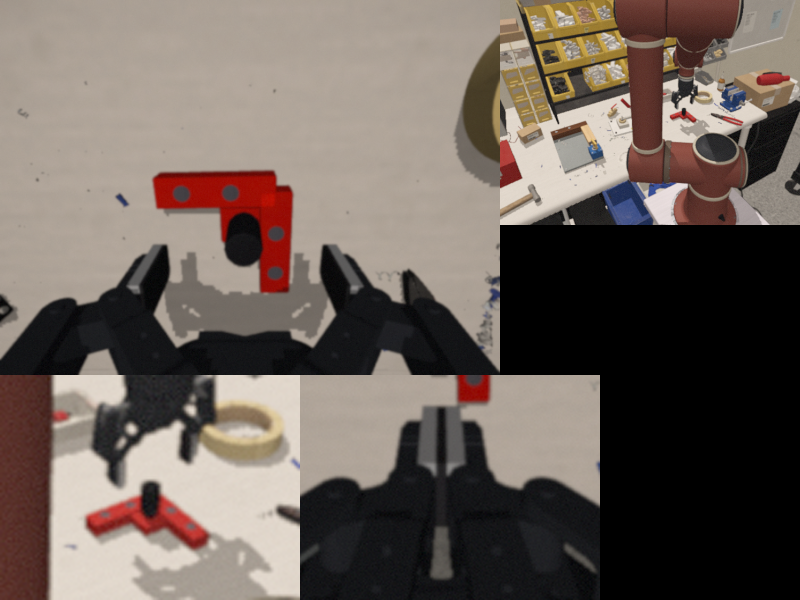

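The scene crop shows the open fingertips at about (118,482) and (190,455), some 2–3 cm above where the reported TCP puts them, just above the knob top at (150,483). The jaws therefore closed over the knob. I'll go down 2.5 cm in small steps while watching the force, then close.

Request:
move_arm:
  rows:
    - [0, 0, 0.5, 0, 0, 0, 1]
    - [0, 0, 0.5, 0, 0, 0, 1]
    - [0, 0, 0.5, 0, 0, 0, 1]
    - [0, 0, 0.5, 0, 0, 0, 1]
    - [0, 0, 0.5, 0, 0, 0, 1]
    - [0, 0, 0, 0, 0, 0, 1]
    - [0, 0, 0, 0, 0, 0, 1]

```text
time: 13.03
tool_pos: [0.4859, -0.2573, 0.0208]
tool_rot: [-0.0, 1.0, -0.0, -0.001]
contact_force: [0.1, -0.7, 0.2]
gripper_width: 0.995
grasp_force: 0.0
```

Request:
move_arm:
  rows:
    - [0, 0, 0, 0, 0, 0, 0]
    - [0, 0, 0, 0, 0, 0, -1]
    - [0, 0, 0, 0, 0, 0, -1]
    - [0, 0, 0, 0, 0, 0, -1]
    - [0, 0, 0, 0, 0, 0, -1]
    - [0, 0, 0, 0, 0, 0, -1]
    - [0, 0, 0, 0, 0, 0, -1]
    - [0, 0, 0, 0, 0, 0, -1]

```text
time: 13.7
tool_pos: [0.4866, -0.2579, 0.0219]
tool_rot: [0.0, 1.0, -0.0, 0.0]
contact_force: [0.4, 0.5, 1.8]
gripper_width: 0.256
grasp_force: 59.2
```

Request:
move_arm:
  rows:
    - [0, 0, -0.5, 0, 0, 0, -1]
    - [0, 0, -1, 0, 0, 0, -1]
    - [0, 0, -2, 0, 0, 0, -1]
    - [0, 0, -3, 0, 0, 0, -1]
    - [0, 0, -3, 0, 0, 0, -1]
    - [0, 0, -1, 0, 0, 0, -1]
    - [0, 0, 0, 0, 0, 0, -1]
    - [0, 0, 0, 0, 0, 0, -1]

```text
time: 14.37
tool_pos: [0.4862, -0.2576, 0.1262]
tool_rot: [0.0, 1.0, -0.0, 0.0]
contact_force: [0.3, -0.5, -1.6]
gripper_width: 0.26
grasp_force: 58.9
```

```bash
python3 - <<'E'
from plan import *
np.set_printoptions(precision=4,suppress=True)
s=manip.state();print(pose()[:2],s['contact_force'],s['ft_torque'],s['gripper_width'],s['grasp_force'])
p,y,R=pose()
r,p,y=plan(p,y,[.583,.290,.115],-1.6,19,-1);show(r);print(p)
E
```

```text
(array([ 0.4862, -0.2576,  0.1262]), np.float64(-0.056506956044509685)) [ 0.3377 -0.5153 -1.5978] [ 0.0432  0.0041 -0.0299] 0.25954721403395015 58.921686499379575
[[0.5,-2.9,0.1,0,0,0.1,-1],[0.5,-2.9,0,0,0,0.1,-1],[0.5,-2.8,0.1,0,0,0,-1],[0.5,-2.9,0,0,0,0.1,-1],[0.5,-2.9,0.1,0,0,0.1,-1],[0.5,-2.9,0.1,0,0,0.1,-1],[0.5,-2.9,0,0,0,0.1,-1],[0.4,-2.9,0.1,0,0,0,-1],[0.5,-2.9,0,0,0,0.1,-1],[0.5,-2.9,0.1,0,0,0.1,-1],[0.5,-2.8,0.1,0,0,0.1,-1],[0.4,-2.9,0,0,0,0.1,-1],[0.5,-2.9,0.1,0,0,0.1,-1],[0.4,-2.9,0,0,0,0,-1],[0.5,-2.9,0.1,0,0,0.1,-1],[0.4,-2.9,0,0,0,0.1,-1],[0.5,-2.9,0.1,0,0,0.1,-1],[0.4,-2.9,0.1,0,0,0.1,-1],[0.4,-2.9,0,0,0,0,-1]]
[0.5827 0.2902 0.1152]
```

Request:
move_arm:
  rows:
    - [0.3, -1.5, 0.1, 0, 0, 0.1, -1]
    - [0.7, -2.9, 0, 0, 0, 0.1, -1]
    - [0.5, -2.9, 0.1, 0, 0, 0, -1]
    - [0.5, -2.9, 0, 0, 0, 0.1, -1]
    - [0.5, -2.9, 0.1, 0, 0, 0.1, -1]
    - [0.5, -2.9, 0.1, 0, 0, 0.1, -1]
    - [0.5, -2.9, 0, 0, 0, 0.1, -1]
    - [0.4, -2.9, 0.1, 0, 0, 0, -1]
    - [0.5, -2.9, 0, 0, 0, 0.1, -1]
    - [0.5, -2.9, 0.1, 0, 0, 0.1, -1]
    - [0.5, -2.9, 0.1, 0, 0, 0.1, -1]
    - [0.4, -2.9, 0, 0, 0, 0.1, -1]
    - [0.5, -2.9, 0.1, 0, 0, 0.1, -1]
    - [0.4, -2.9, 0, 0, 0, 0, -1]
    - [0.5, -2.9, 0.1, 0, 0, 0.1, -1]
    - [0.4, -2.9, 0, 0, 0, 0.1, -1]
    - [0.5, -2.9, 0.1, 0, 0, 0.1, -1]
    - [0.4, -2.9, 0.1, 0, 0, 0.1, -1]
    - [0.4, -2.9, 0, 0, 0, 0, -1]
    - [0.2, -1.2, 0, 0, 0, 0, -1]

```text
time: 16.03
tool_pos: [0.5832, 0.2926, 0.1116]
tool_rot: [0.0, 1.0, -0.012, -0.003]
contact_force: [-0.0, -0.1, -2.7]
gripper_width: 0.259
grasp_force: 60.1
```

Request:
move_arm:
  rows:
    - [0, 0, 1, 0, 0, 0, -1]
    - [0, 0, 2, 0, 0, 0, -1]
    - [0, 0, 2, 0, 0, 0, -1]
    - [0, 0, 1, 0, 0, 0, -1]
    - [0, 0, 0, 0, 0, 0, -1]
    - [0, 0, 0, 0, 0, 0, -1]
    - [0, 0, 0, 0, 0, 0, -1]

```text
time: 16.62
tool_pos: [0.5857, 0.2896, 0.0561]
tool_rot: [-0.0, 1.0, -0.014, 0.0]
contact_force: [0.5, 1.0, -2.4]
gripper_width: 0.261
grasp_force: 60.1
```

```bash
python3 - <<'E'
from plan import *
np.set_printoptions(precision=4,suppress=True)
s=manip.state();print(pose()[:2],s['contact_force'],s['ft_torque'],s['gripper_width'],s['grasp_force'])
d=grab('wrist','w6');cv2.imwrite('pics/w6b.png',cv2.resize(d['img'],(800,600),interpolation=cv2.INTER_CUBIC))
E
```

```text
(array([0.5857, 0.2896, 0.0561]), np.float64(-1.589688733199271)) [ 0.4999  1.0239 -2.3592] [ 0.0362 -0.0148 -0.0343] 0.2608576714017099 60.06930062547326
```

View pics/w6b.png

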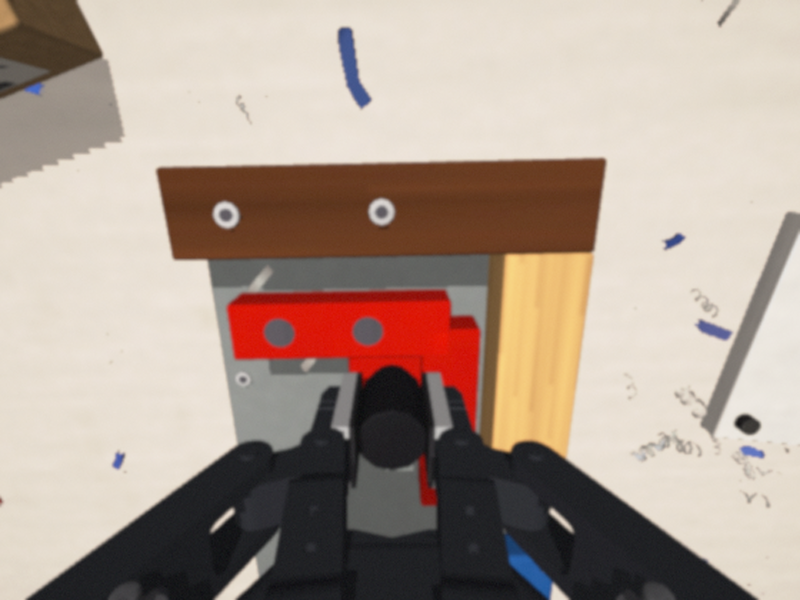

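The square is held level in the jaws. Its front edge runs (230,300)–(448,292) and its right edge is at x≈478. The plate's inner top edge runs (175,259)–(593,251) and the stud's inner top edge is at (505,255).

```bash
python3 - <<'E'
from plan import *
np.set_printoptions(precision=4,suppress=True)
d=load('w6');wp=lambda x,y:((x+.5)*.7-.5,(y+.5)*.7-.5)
def L(n,u,v,h):
    u,v=plane(d,wp(*u),h),plane(d,wp(*v),h);e=v-u;print(n,u,v,'ang from -y',np.degrees(np.arctan2(e[0],-e[1])))
L('plate top in',(175,259),(593,251),.04)
L('plate top out',(158,169),(605,158),.04)
L('sq +x top edge',(230,303),(450,294),.052)
L('sq +x bottom edge',(234,295),(447,291),.034)
L('sq -y top',(478,330),(478,420),.052)
L('stud in',(505,256),(495,440),.04)
E
```

```text
plate top in [0.6348 0.3756 0.04  ] [0.6334 0.2073 0.04  ] ang from -y -0.4866032333549507
plate top out [0.6693 0.3752 0.04  ] [0.6686 0.2073 0.04  ] ang from -y -0.2637105751428959
sq +x top edge [0.6194 0.3513 0.052 ] [0.6207 0.2659 0.052 ] ang from -y 0.8584322883697947
sq +x bottom edge [0.6172 0.3565 0.034 ] [0.6165 0.2648 0.034 ] ang from -y -0.4717809343285228
sq -y top [0.6054 0.2546 0.052 ] [0.5638 0.253  0.052 ] ang from -y -87.84436543404627
stud in [0.6324 0.2424 0.04  ] [0.5445 0.242  0.04  ] ang from -y -89.71968878608905
```

Request:
move_arm:
  rows:
    - [0, 0, 1, 0, 0, 0, -1]
    - [0, 0, 0.7, 0, 0, 0, -1]
    - [0, 0, 0.4, 0, 0, 0, -1]
    - [0, 0, 0.2, 0, 0, 0, -1]
    - [0, 0, 0.2, 0, 0, 0, -1]
    - [0, 0, 0, 0, 0, 0, -1]
    - [0, 0, 0, 0, 0, 0, -1]
    - [0, 0, 0, 0, 0, 0, -1]

```text
time: 17.33
tool_pos: [0.586, 0.2904, 0.0319]
tool_rot: [-0.0, 1.0, -0.014, 0.001]
contact_force: [-2.2, 0.0, 5.5]
gripper_width: 0.257
grasp_force: 60.9
```

Request:
move_arm:
  rows:
    - [0.3, 0.3, 0, 0, 0, 0, -1]
    - [0.3, 0.3, 0, 0, 0, 0, -1]
    - [0.2, 0.2, 0, 0, 0, 0, -1]
    - [0.1, 0.1, 0, 0, 0, 0, -1]
    - [0, 0, 0, 0, 0, 0, -1]
    - [0, 0, 0, 0, 0, 0, -1]

```text
time: 17.83
tool_pos: [0.5952, 0.2812, 0.0319]
tool_rot: [-0.001, 1.0, -0.014, 0.001]
contact_force: [-0.2, 0.3, 4.5]
gripper_width: 0.261
grasp_force: 60.8
```

Request:
move_arm:
  rows:
    - [0.1, 0.1, 0, 0, 0, 0, -1]
    - [0.1, 0.1, 0, 0, 0, 0, -1]
    - [0.1, 0.1, 0, 0, 0, 0, -1]
    - [0, 0, 0, 0, 0, 0, -1]
    - [0, 0, 0, 0, 0, 0, -1]

```text
time: 18.25
tool_pos: [0.5975, 0.2791, 0.0319]
tool_rot: [-0.001, 1.0, -0.014, 0.001]
contact_force: [-2.1, 3.3, 5.6]
gripper_width: 0.259
grasp_force: 60.9
```

Request:
move_arm:
  rows:
    - [0.1, 0.1, 0, 0, 0, 0, -1]
    - [0.1, 0.1, 0, 0, 0, 0, -1]
    - [0, 0, 0, 0, 0, 0, -1]
    - [0, 0, 0, 0, 0, 0, -1]
    - [0, 0, 0, 0, 0, 0, -1]

```text
time: 18.67
tool_pos: [0.5989, 0.2789, 0.0321]
tool_rot: [-0.003, 1.0, -0.014, 0.0]
contact_force: [-2.7, 8.6, 5.4]
gripper_width: 0.254
grasp_force: 60.9
```

Request:
move_arm:
  rows:
    - [0.1, 0, 0, 0, 0, 0, -1]
    - [0.1, 0, 0, 0, 0, 0, -1]
    - [0, 0, 0, 0, 0, 0, -1]
    - [0, 0, 0, 0, 0, 0, -1]
    - [0, 0, 0, 0, 0, 0, -1]

```text
time: 19.08
tool_pos: [0.6006, 0.2789, 0.0321]
tool_rot: [-0.003, 1.0, -0.014, 0.0]
contact_force: [-4.5, 8.9, 6.5]
gripper_width: 0.26
grasp_force: 61.0
```

Request:
move_arm:
  rows:
    - [0.1, 0, 0, 0, 0, 0, -1]
    - [0.1, 0, 0, 0, 0, 0, -1]
    - [0, 0, 0, 0, 0, 0, -1]
    - [0, 0, 0, 0, 0, 0, -1]
    - [0, 0, 0, 0, 0, 0, -1]

```text
time: 19.5
tool_pos: [0.6006, 0.2789, 0.032]
tool_rot: [-0.003, 1.0, -0.013, -0.002]
contact_force: [-11.6, 7.8, 11.7]
gripper_width: 0.263
grasp_force: 61.5
```

```bash
python3 - <<'E'
from plan import *
np.set_printoptions(precision=4,suppress=True)
s=manip.state();print(pose()[:2],s['contact_force'],s['ft_torque'],s['gripper_width'],s['grasp_force'])
E
```

```text
(array([0.6006, 0.2789, 0.032 ]), np.float64(-1.540309964182435)) [-11.6295   7.7628  11.6635] [ 1.1471  1.8014 -0.0261] 0.26279198040851537 61.50732678361237
```

Request:
move_arm:
  rows:
    - [0, 0.1, 0.1, 0, 0, 0, -1]
    - [0, 0, 0, 0, 0, 0, -1]
    - [0, 0, 0, 0, 0, 0, -1]
    - [0, 0, 0, 0, 0, 0, -1]
    - [0, 0, 0, 0, 0, 0, -1]

```text
time: 19.92
tool_pos: [0.6006, 0.2789, 0.032]
tool_rot: [-0.003, 1.0, -0.013, -0.002]
contact_force: [-14.0, 9.7, 13.7]
gripper_width: 0.258
grasp_force: 61.9
```

```bash
python3 - <<'E'
from plan import *
np.set_printoptions(precision=4,suppress=True)
s=manip.state();print(pose()[:2],s['contact_force'],s['ft_torque'],s['gripper_width'],s['grasp_force'])
d=grab('wrist','w7');cv2.imwrite('pics/w7b.png',cv2.resize(d['img'][140:360,140:420],(800,600),interpolation=cv2.INTER_CUBIC))
E
```

```text
(array([0.6006, 0.2789, 0.032 ]), np.float64(-1.535143415529858)) [-14.047    9.7383  13.6809] [ 1.4713  2.1494 -0.0432] 0.2584071477868663 61.88528556609526
```

View pics/w7b.png

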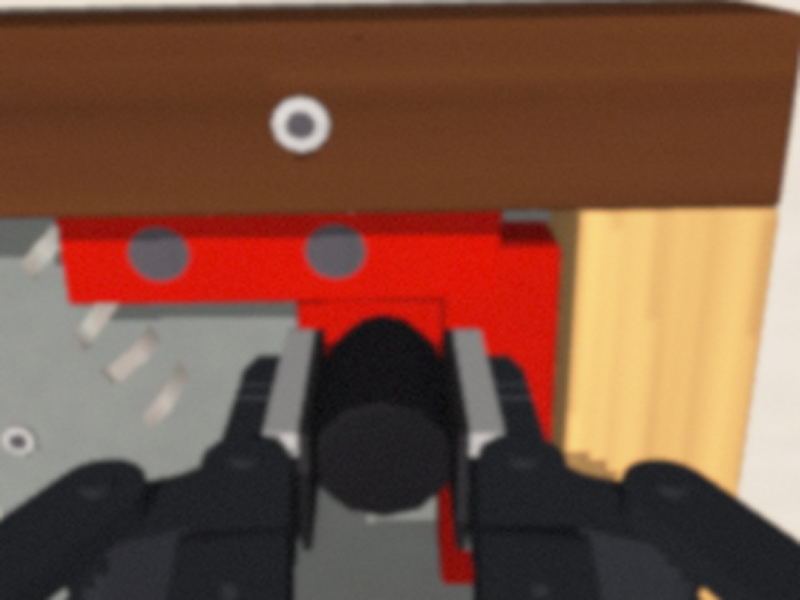

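The square sits in the corner. Its inner leg edge runs (70,303)–(298,302), the plate's inner top edge (0,217)–(780,206), and the -y face meets the stud face at x≈558. I'll check the numbers.

```bash
python3 - <<'E'
from plan import *
np.set_printoptions(precision=4,suppress=True)
d=load('w7');wp=lambda x,y:((x+.5)*.35-.5+140,(y+.5)*220/600-.5+140)
def L(n,u,v,h):
    u,v=plane(d,wp(*u),h),plane(d,wp(*v),h);e=v-u;print(n,u,v,'ang',np.degrees(np.arctan2(e[0],-e[1])))
L('plate in',(0,217),(780,206),.04)
L('leg inner',(70,303),(298,302),.028)
L('leg -y face top',(560,250),(554,430),.028)
L('stud in top',(581,210),(566,440),.04)
L('leg end/ notch ends',(62,225),(500,222),.028)
E
```

```text
plate in [0.6344 0.3473 0.04  ] [0.6332 0.2069 0.04  ] ang -0.5083960297735916
leg inner [0.6104 0.3425 0.028 ] [0.6095 0.296  0.028 ] ang -1.090812278897399
leg -y face top [0.6202 0.2433 0.028 ] [0.5764 0.2428 0.028 ] ang -89.33805207656152
stud in top [0.6333 0.2423 0.04  ] [0.5822 0.2428 0.04  ] ang -90.54030839105496
leg end/ notch ends [0.6281 0.3414 0.028 ] [0.6267 0.2553 0.028 ] ang -0.9647173630853888
```

```bash
python3 -c "
from plant import manip
print(manip.job_done())"
```

```text
the job is handed in; nothing more can be done
None
```

I wound the key home (about 2.99 rad from the wrist picture) and handed in with the square gripped by its knob and pressed flush into the corner: 14 N wrist reaction along x (end plate), 10 N along y (stud), 62 N grip; the first grasp closed above the knob and was redone 2.5 cm lower, and the judge returned no verdict.

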